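# Feel out the hidden crossbar and stand the die block over it

### The arm

A 6-joint arm with a two-finger parallel gripper is mounted at the origin on the work surface. World frame = base frame: x ahead of the robot, y to its left, z up, the work surface at z = 0. Lengths are in m, angles in degrees, forces in N, time in s.
With the tool pointing down it reaches from about 0.425 to 0.925 m from the base axis. Payload 12.5 kg.
Tool frame: the origin (TCP) lies at the centre of the arm's flange, where the gripper is bolted on; the fingertips stand 173 mm ahead of it and the grasp point (between the pads) lies 155 mm ahead of it; y points along the fingers, z is the direction in which the jaws open and shut, and the axes are right-handed (so a half turn about y gives the same grasp; the last joint's range is limited). The gripper opens to 85 mm and grips with 20 to 120 N. Pads are 22 mm wide; open, the fingers measure 114 mm over their backs; the gripper's body (76 mm by 85 mm) begins 54 mm behind the grasp point. The pads swing forward as they close: fully open they stand 13 mm farther back than shut.
Start: joints at [58.235, 28.126, 89.318, -0, 62.55, -6.05], TCP at [0.271, 0.563, 0.405] pointing down, gripper open.
Joint ranges: [-177.58, 177.58], [-47.91, 125.51], [2.72, 160], [-65.01, 245.01], [3.68, 167.84], [-153.87, 153.87]. Speed limits (degrees/s): [127.2, 127.2, 159.86, 180, 180, 180].

### API

Orientations are given as [roll, pitch, yaw] about the fixed x, y, z axes, in that order (R = Rz(yaw) Ry(pitch) Rx(roll)).
In Python, from plant import sense, capture, camera_model, close_job, recognise, landmark_of gives the robot as it stands.
- The arm moves only by the tool step_arm, never from a script. Its argument "deltas" is a list of rows, each an object of numbers: "hand": the closure, from 0 (fully open) to 1 (shut); "tx", "ty", "tz": the shift along the tool's x, y, z in m; "twist": the turn about the tool's y in degrees. A call has 1 to 10 rows; each row is the pose to reach, as a shift and turn from the pose measured when the call began, along the tool's axes at that moment; what a row does not reach only later rows make up. A row lasts 1/12 s, in which the tool goes at most 41.7 mm and 7.16 degrees, less where a joint would pass 70% of its speed; a pose out of reach is approached as far as the arm can. A call with a gripper value outside its range is refused whole. The fingers move at their own pace and stop on an object; "squeeze" is the grip in N (left out, the last holds). Time passes only in rows, so rows that repeat a pose let the fingers close. It gives the time, the measured TCP pose, the force and the opening at its end, in the units of the state.
- sense(): the state, without advancing time (a new reading comes with each control period).
- capture(name): name is "scene" or "side" or "wrist"; returns the picture (420x560x3 uint8, red, green, blue); there is no depth.
- camera_model(name): a dict with "fx", "fy", "cx", "cy" (pixels), "extrinsics" (4x4, takes a point from camera to world coordinates). Camera axes: x right, y down, z forward; pixel columns grow to the right and rows downward; lengths in m; the calibration is good to about 2 mm. A picture is of the moment at which its call begins: read the wrist's pose just before it. camera_model takes no time and is no camera call; for the wrist camera it gives the pose at the moment of the call.
- close_job(): hands the job in, once; it reports no verdict.
Trained networks look in the newest picture that a camera, given by its name, has taken for a name from the list of things; names that differ only in an ending like _2 or _b are one class to them, and where a whole thing is asked for, a point or a joint stands for the part that bears it (a point fixed in the world has none). Each returns a list of dicts, best first, with "p" (0 to 1); they miss things now and then, are a little off and sometimes report something else, mostly with a low value. They report only what shows in the picture. A call takes as long as a camera call. They do not tell look-alikes from the thing itself.
- recognise(camera, thing): "box" ([left, top, right, bottom] in pixels, round what is visible of it).
- landmark_of(camera, thing): "centre" ([column, row] in pixels: a listed point, or the origin of a listed thing).
The state is a dict: "time": time; "q": joint angles; "joint_vel": joint speeds; "tau": joint torques, N m; "tool_pos": TCP position; "tcp_rot": TCP orientation; "wrist_force": force on the tool from outside, world axes, zero at the start; "moment": the same for the moment, N m; "width": finger opening in m.
Only numpy, scipy, OpenCV 4.12 (cv2) and the standard library are available. Lean on these libraries where they do the work, as an engineer would, in place of code of your own. Each camera call takes 0.05 s, during which the arm holds its last target.

### The job

The loose sheet-metal top of the low work stand gives when pressed, except where a crossbar is hidden under it. With the empty, closed fingers press gently along the top (never more than 25 N) until you feel the place where it no longer gives, then stand the steel die block upright on the top right over the bar, without ever letting it tip the top visibly, so that the top stays level under it. Set it down softly, let go, and leave the can, the wrench and the yellow handle where they are.

Things in the scene. Friction and masses are not known exactly. Their poses are not given: they have to be found in the camera images.
- stand: Low work stand, fixed to the bench: dark green steel frame 172 (x) by 342 (y) by 70 mm high, walls 8 mm; origin at the centre of its underside, y along its length, z up. The hidden crossbar runs under the top along the stand's x axis, across the whole width, somewhere between y = -85 and +85 mm; its rounded upper edge is about 0.5 mm below the sheet.
- sheet_mid (a point): Middle of the upper face of the stand's aluminium top: stiff sheet 150 (x) by 320 (y) by 5 mm, inset in the frame, upper face 70 mm above the bench, flush with the rim; y along the stand, z up. On springy end strips, it rocks over the bar (0.14 rad at most): pressed 75 mm off the bar it dips about 1 mm per N, falling with distance squared; over the bar it is hard.
- block_mid (a point): Centre of the steel die block, dark steel with a bright band near the top and a black round mark on its upper face: 45 x 45 mm, 54 mm tall, about 0.85 kg, standing upright on the bench, z up; the point is 27 mm above its foot. Its weight tips the top by about 0.016 rad for every 10 mm it stands off the bar.
- can: Orange can with a grey cap, 66 mm across, about 110 mm tall, standing; origin at the centre of its underside. Leave alone.
- wrench: Steel wrench 200 mm long lying on the bench beyond the stand; origin under its middle, x along its length. Leave alone.
- handle: Turned yellow wooden tool handle, 200 mm long, 26 mm thick, lying on the bench; origin under its middle, x along its length. Leave alone.
Things that resemble listed ones, but are neither listed nor needed, are in the scene too. Of the things that look like the part that bears block_mid, the largest one is meant.

How it is judged (in metres and radians):
On the way, in this order (a step that is already met when the one before it is completed fails the run):
1. the bar is felt: the fingers, not holding the block, press the top with more than 2.5 N and it stays level (tips less than 0.015 rad, so within about 30 mm of the bar) (contact force between the fingers and sheet above 2.5 N and angle between sheet_mid's own z axis and vertical below 0.015 rad and distance of block_mid from where it was at the start of the episode below 0.02 m), for 0.1 s.
2. the block is lifted off the bench (height (world z) of block_mid above 0.07 m), for 0.1 s.
3. the block stands on the top (contact force between block and sheet above 4 N and contact force between the fingers and block below 0.1 N), for 0.1 s.
At the end, for the whole second after the job is handed in: The block stands upright and still on the sheet top, released, within 50 mm of the stand's long middle line, and the top is level within 0.025 rad (so the block is within about 15 mm of the bar); can, wrench and handle within 20 mm of where they were (contact force between block and sheet above 5 N and angle between sheet_mid's own z axis and vertical below 0.025 rad and angle between block_mid's own z axis and vertical below 0.04 rad and z of block_mid in the frame of stand between 0.09 and 0.104 m and x of block_mid in the frame of stand between -0.05 and 0.05 m and linear speed of block below 0.01 m/s and distance of each of can, wrench, handle from where it was at the start of the episode below 0.02 m); the robot touches nothing.
It fails at once if the fingers press the top with more than 25 N (contact force between the fingers and sheet above 25 N).
It fails at once if the block is set down with more than 45 N (contact force between block and sheet above 45 N).
It fails at once if the block tips the top by more than 0.06 rad (set down about 40 mm or more off the bar) (contact force between block and sheet above 2 N and angle between sheet_mid's own z axis and vertical above 0.06 rad).
It fails at once if a bystander is disturbed (distance of any of can, wrench, handle from where it was at the start of the episode above 0.03 m).
It also fails if it takes over 72 s, if anything falls off the work surface, if the arm or the gripper's body presses on something with over 40 N, if the wrist force passes 120 N, or if a joint passes its speed limit or range.

## Working session

There is one attempt and no reset: what is moved stays moved. The work goes in short steps, Python scripts to look and compute and a tool call to move; the robot and the scene stay as the last step left them, time stands still between calls to the robot, and variables do not carry over. Pictures are saved under pics/ and viewed, and the job is handed in when it is done.

Besides the shell and the picture viewer there is one more tool, called after "Request:" in YAML: its name, and indented under it one key for each argument. step_arm: Moves the arm, as the interface text tells. Its arguments: {"type":"object","properties":{"deltas":{"type":"array"},"squeeze":{"type":"number"}},"required":["deltas"]}

```bash
ls; mkdir -p pics; cat > h.py <<'E'
import numpy as np, cv2
from plant import *
from scipy.spatial.transform import Rotation as R
def snap(n,f):
    m=camera_model(n); im=capture(n); cv2.imwrite('pics/'+f,im[:,:,::-1]); return im,m
def ray(m,px):
    E=np.array(m['extrinsics']); d=np.array([(px[0]-m['cx'])/m['fx'],(px[1]-m['cy'])/m['fy'],1.]); return E[:3,3],E[:3,:3]@d
def onz(m,px,z):
    o,d=ray(m,px); return o+d*(z-o[2])/d[2]
def proj(m,p):
    E=np.linalg.inv(np.array(m['extrinsics'])); c=E[:3,:3]@np.array(p)+E[:3,3]
    return [m['fx']*c[0]/c[2]+m['cx'],m['fy']*c[1]/c[2]+m['cy']]
E
python3 - <<'E'
from h import *
s=sense();print(s)
print(R.from_euler('xyz',s['tcp_rot'],degrees=True).as_matrix().round(3))
for n in ['scene','side','wrist']:
    im,m=snap(n,n+'0.png')
    print(n,np.array(m['extrinsics']).round(3).tolist())
    for t in ['block_mid','sheet_mid','stand']:
        print(t,[(r['p'],np.round(r['box']).tolist()) for r in recognise(n,t)],[(r['p'],np.round(r['centre'],1).tolist()) for r in landmark_of(n,t)])
E
```

```text
pics
{'time': 0.0, 'q': array([ 5.82354683e+01,  2.81637409e+01,  8.93489658e+01, -1.20747701e-03,
        6.25502342e+01, -6.05109554e+00]), 'joint_vel': array([ 0.07858581,  0.04748824,  0.01142802,  0.10225844, -0.05913372,
       -0.05892267]), 'tau': array([ 6.21826930e-04, -6.18434358e+01, -2.61596113e+01, -5.97082158e-05,
        4.01254278e-03, -1.72696366e-05]), 'tool_pos': array([0.27114003, 0.56308919, 0.40413902]), 'tcp_rot': array([-9.00627030e+01,  5.56997151e-03, -2.57128820e+01]), 'wrist_force': array([ 0.05104329,  0.15996476, -0.12033771]), 'moment': array([ 0.03002922, -0.03220883,  0.00329209]), 'width': 0.08539164781031382}
[[ 0.901 -0.001  0.434]
 [-0.434 -0.001  0.901]
 [-0.    -1.    -0.001]]
scene [[0.441, 0.658, -0.611, 1.299], [0.897, -0.33, 0.294, -0.405], [-0.008, -0.677, -0.736, 0.941], [0.0, 0.0, 0.0, 1.0]]
block_mid [(0.84, [344.0, 157.0, 366.0, 180.0]), (0.52, [338.0, 143.0, 349.0, 156.0]), (0.49, [376.0, 172.0, 394.0, 186.0])] [(0.7, [380.1, 180.6]), (0.64, [354.2, 165.8]), (0.54, [345.4, 147.9])]
sheet_mid [(0.73, [202.0, 175.0, 332.0, 256.0])] [(0.
[... 195 characters left out ...]
], [0.02, -0.714, -0.7, 0.825], [0.0, 0.0, 0.0, 1.0]]
block_mid [(0.73, [257.0, 362.0, 278.0, 382.0]), (0.69, [342.0, 358.0, 368.0, 378.0]), (0.56, [299.0, 332.0, 324.0, 365.0])] [(0.67, [267.6, 374.1]), (0.66, [313.9, 351.9]), (0.58, [356.7, 368.4]), (0.38, [293.5, 234.9])]
sheet_mid [(0.97, [260.0, 174.0, 326.0, 270.0])] [(0.89, [293.4, 216.2]), (0.38, [312.6, 350.6])]
stand [(0.81, [255.0, 167.0, 334.0, 290.0])] [(0.91, [292.1, 233.3])]
wrist [[0.433, 0.852, 0.293, 0.197], [0.901, -0.41, -0.14, 0.599], [0.001, 0.325, -0.946, 0.373], [0.0, 0.0, 0.0, 1.0]]
block_mid [(0.71, [89.0, 326.0, 108.0, 348.0]), (0.55, [92.0, 408.0, 109.0, 420.0])] [(0.7, [100.4, 346.4])]
sheet_mid [] []
stand [] []
```

View pics/scene0.png

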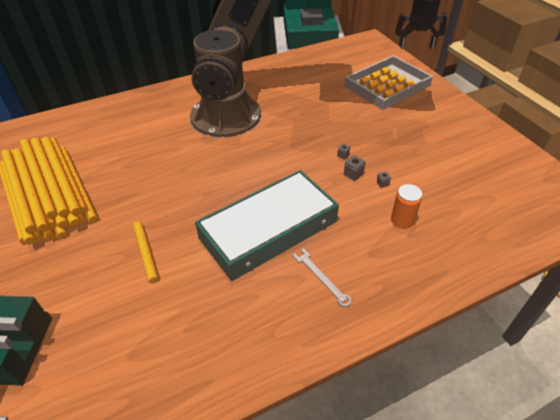

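View pics/side0.png

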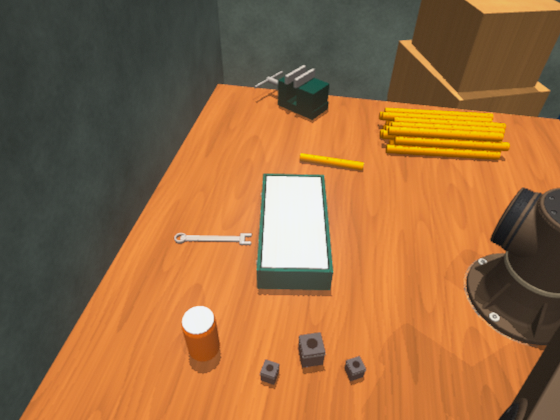

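View pics/wrist0.png

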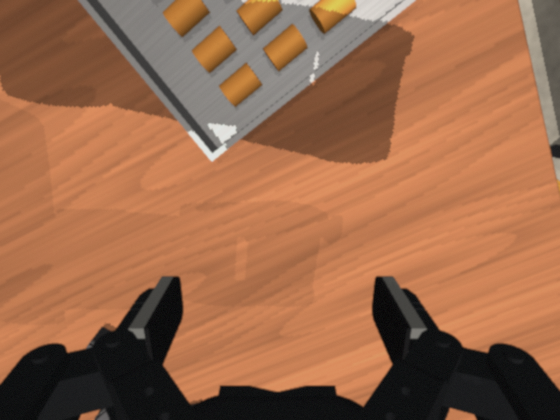

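The scene view shows the largest block at about (354,166), with small look-alikes at (344,149) and (383,179). The white sheet is centred near (269,212). In the side view the block is at (312,348) and the sheet at (293,218). Next I fit the stand and block.

```bash
python3 - <<'E'
from h import *
for n in ['scene','side']:
    im=cv2.imread(f'pics/{n}0.png'); m=camera_model(n)
    white=(im.min(2)>205).astype(np.uint8)
    k,l,st,c=cv2.connectedComponentsWithStats(white)
    ref=(269,211) if n=='scene' else (293,218)
    mask=(l==l[ref[1],ref[0]]).astype(np.uint8)
    cs,_=cv2.findContours(mask,0,cv2.CHAIN_APPROX_NONE); cn=max(cs,key=len)
    # metric rect at z=.07
    P=np.array([onz(m,p[0].astype(float),.07)[:2] for p in cn],np.float32)
    (cx,cy),(w,h),a=cv2.minAreaRect(P); print(n,'rect',cx,cy,w,h,a, cv2.boxPoints(((cx,cy),(w,h),a)).round(4).tolist())
    # block
    for p in ([(354.5,161)] if n=='scene' else [(312,343)]): print('blk top',onz(m,p,.054))
    for p in ([(355,166.5)] if n=='scene' else [(313.9,351)]): print('blk mid',onz(m,p,.027))
    for t in ['can','wrench','handle']:
        capture(n);print(t,[(r['p'],onz(m,r['centre'],0)[:2].round(3)) for r in landmark_of(n,t)][:2])
    f=4; x0,y0=(320,130) if n=='scene' else (240,310)
    cv2.imwrite(f'pics/{n}z.png',cv2.resize(im[y0:y0+75,x0:x0+140],None,fx=5,fy=5,interpolation=cv2.INTER_CUBIC))
E
```

```text
scene rect 0.5547083616256714 -0.0901867002248764 0.1481766551733017 0.3173792362213135 9.179923057556152 [[0.4562999904155731, 0.05469999834895134], [0.5069000124931335, -0.25870001316070557], [0.6531999707221985, -0.23499999940395355], [0.6025000214576721, 0.07829999923706055]]
blk top [0.46763471 0.23539988 0.054     ]
blk mid [0.4645479  0.24259352 0.027     ]
can [(0.97, array([0.68 , 0.268]))]
wrench [(0.64, array([ 0.758, -0.035]))]
handle [(0.94, array([ 0.489, -0.411]))]
side rect 0.5560880303382874 -0.08885698020458221 0.14758242666721344 0.3185490667819977 9.29160213470459 [[0.45750001072883606, 0.05640000104904175], [0.5090000033378601, -0.257999986410141], [0.6546000242233276, -0.23409999907016754], [0.6032000184059143, 0.08020000159740448]]
blk top [0.46838438 0.23771198 0.054     ]
blk mid [0.46243778 0.23965661 0.027     ]
can [(0.85, array([0.685, 0.255])), (0.36, array([ 0.561, -0.103]))]
wrench [(0.7, array([ 0.76 , -0.037]))]
handle [(0.65, array([ 0.485, -0.395]))]
```

```bash
python3 - <<'E'
import cv2,numpy as np
a=cv2.imread('pics/scenez.png');b=cv2.imread('pics/sidez.png')
cv2.imwrite('pics/zz.png',cv2.resize(np.vstack([a,b]),None,fx=.8,fy=.8))
E
```

```text
(no output)
```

View pics/zz.png

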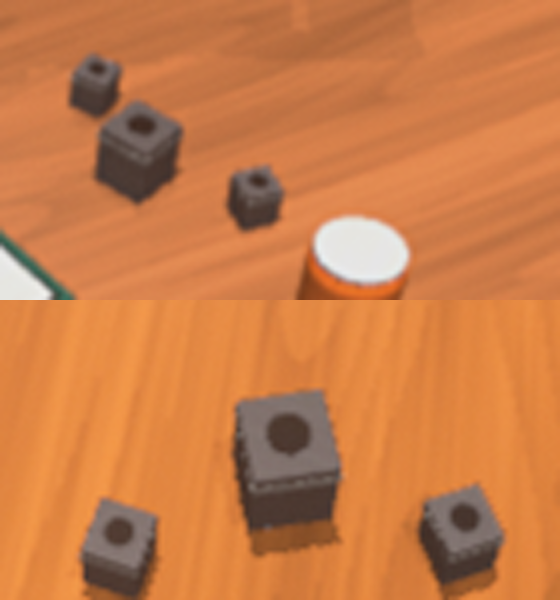

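Request:
step_arm:
  deltas:
    - {"tx":0.03,"tz":-0.026,"twist":-3,"hand":1}
    - {"tx":0.06,"tz":-0.052,"twist":-7,"hand":1}
    - {"tx":0.09,"tz":-0.077,"ty":0.01,"twist":-11,"hand":1}
    - {"tx":0.12,"tz":-0.103,"ty":0.02,"twist":-15,"hand":1}
    - {"tx":0.15,"tz":-0.129,"ty":0.03,"twist":-19,"hand":1}
    - {"tx":0.18,"tz":-0.155,"ty":0.035,"twist":-23,"hand":1}
    - {"tx":0.21,"tz":-0.181,"ty":0.04,"twist":-27,"hand":1}
    - {"tx":0.24,"tz":-0.207,"ty":0.045,"twist":-31,"hand":1}
    - {"tx":0.27,"tz":-0.232,"ty":0.05,"twist":-35,"hand":1}
    - {"tx":0.3,"tz":-0.258,"ty":0.055,"twist":-35,"hand":1}
  squeeze: 20

```text
invalid input
```

```bash
cat >> h.py <<'E'
C=np.array([.5554,-.0895]); YAW=9.2
def tostand(p):
    a=np.radians(YAW); c,s=np.cos(a),np.sin(a); d=np.array(p[:2])-C; return np.array([c*d[0]+s*d[1],-s*d[0]+c*d[1]])
def fromstand(x,y):
    a=np.radians(YAW); c,s=np.cos(a),np.sin(a); return C+np.array([c*x-s*y,s*x+c*y])
def want(p,zdir=None):
    """tcp target p; zdir = desired heading (deg) of the jaw axis"""
    s=sense(); M=R.from_euler('xyz',s['tcp_rot'],degrees=True).as_matrix()
    d=M.T@(np.array(p)-s['tool_pos']); print('t',s['time'].__round__(2),'pos',s['tool_pos'].round(4),'F',s['wrist_force'].round(2),'w',round(s['width'],4),'jaw heading',np.degrees(np.arctan2(M[1,2],M[0,2])).round(1),'tooly',M[:,1].round(3))
    print('delta tx,ty,tz',d.round(4)); 
    if zdir is not None: print('twist',-((zdir-np.degrees(np.arctan2(M[1,2],M[0,2]))+90)%180-90))
E
python3 - <<'E'
from h import *
want([*fromstand(0,0),.263],99.2)
E
```

```text
t 1.65 pos [0.2712 0.5631 0.4048] F [ 0.23 -0.54 -0.5 ] w 0.0858 jaw heading 64.3 tooly [ 0.  0. -1.]
delta tx,ty,tz [ 0.5393  0.1417 -0.4647]
twist -34.91615981256459
```

Request:
step_arm:
  deltas:
    - {"tx":0.03,"ty":0,"tz":-0.026,"twist":-3,"hand":1}
    - {"tx":0.06,"ty":0,"tz":-0.052,"twist":-7,"hand":1}
    - {"tx":0.09,"ty":0.01,"tz":-0.077,"twist":-11,"hand":1}
    - {"tx":0.12,"ty":0.02,"tz":-0.103,"twist":-15,"hand":1}
    - {"tx":0.15,"ty":0.03,"tz":-0.129,"twist":-19,"hand":1}
    - {"tx":0.18,"ty":0.035,"tz":-0.155,"twist":-23,"hand":1}
    - {"tx":0.21,"ty":0.04,"tz":-0.181,"twist":-27,"hand":1}
    - {"tx":0.24,"ty":0.045,"tz":-0.207,"twist":-31,"hand":1}
    - {"tx":0.27,"ty":0.05,"tz":-0.232,"twist":-35,"hand":1}
    - {"tx":0.3,"ty":0.055,"tz":-0.258,"twist":-35,"hand":1}
  squeeze: 20

```text
time: 2.48
tool_pos: [0.4299, 0.1988, 0.3497]
tcp_rot: [-90.0, -0.0, 9.5]
wrist_force: [0.7, -0.1, 0.5]
width: -0.0002
```

```bash
python3 - <<'E'
from h import *
want([*fromstand(0,0),.263],99.2)
E
```

```text
t 2.48 pos [0.4299 0.1988 0.3497] F [ 0.7  -0.13  0.47] w -0.0002 jaw heading 99.5 tooly [ 0.001  0.    -1.   ]
delta tx,ty,tz [ 0.0759  0.0867 -0.3051]
twist 0.34898726135476466
```

```bash
python3 - <<'E'
from h import *
im,m=snap('wrist','w1.png')
print([(r['p'],np.round(r['box']).tolist()) for r in recognise('wrist','block_mid')])
print(proj(m,[.467,.237,.054]), np.array(m['extrinsics'])[:3,3])
E
```

```text
[(0.83, [326.0, 282.0, 372.0, 322.0]), (0.77, [332.0, 122.0, 376.0, 166.0]), (0.59, [281.0, 203.0, 345.0, 272.0])]
[np.float64(313.40161235653113), np.float64(247.56596384670166)] [0.34815684 0.18471132 0.31826945]
```

View pics/w1.png

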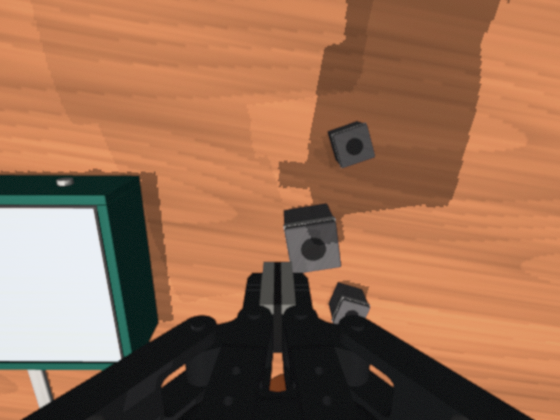

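Request:
step_arm:
  deltas:
    - {"tx":0.008,"ty":0.01,"tz":-0.031,"twist":0,"hand":1}
    - {"tx":0.016,"ty":0.02,"tz":-0.061,"twist":0,"hand":1}
    - {"tx":0.023,"ty":0.03,"tz":-0.092,"twist":0,"hand":1}
    - {"tx":0.03,"ty":0.038,"tz":-0.122,"twist":0,"hand":1}
    - {"tx":0.038,"ty":0.046,"tz":-0.153,"twist":0,"hand":1}
    - {"tx":0.046,"ty":0.054,"tz":-0.183,"twist":0,"hand":1}
    - {"tx":0.053,"ty":0.062,"tz":-0.214,"twist":0,"hand":1}
    - {"tx":0.061,"ty":0.07,"tz":-0.244,"twist":0,"hand":1}
    - {"tx":0.069,"ty":0.078,"tz":-0.275,"twist":0.3,"hand":1}
    - {"tx":0.076,"ty":0.085,"tz":-0.305,"twist":0.3,"hand":1}

```text
time: 3.42
tool_pos: [0.5547, -0.0939, 0.264]
tcp_rot: [-90.0, 0.0, 8.7]
wrist_force: [0.2, 0.6, 0.4]
width: 0.0001
```

Request:
step_arm:
  deltas:
    - {"tx":0,"ty":0,"tz":0,"twist":0,"hand":1}
    - {"tx":0,"ty":0,"tz":0,"twist":0,"hand":1}
    - {"tx":0,"ty":0,"tz":0,"twist":0,"hand":1}

```text
time: 3.67
tool_pos: [0.5545, -0.0932, 0.264]
tcp_rot: [-90.0, 0.0, 8.7]
wrist_force: [-0.7, 0.1, -0.9]
width: 0.0001
```

```bash
python3 - <<'E'
from h import *
want([*fromstand(0,0),.243],99.2)
E
```

```text
t 3.67 pos [ 0.5545 -0.0932  0.264 ] F [-0.72  0.09 -0.86] w 0.0001 jaw heading 98.7 tooly [-0.001 -0.    -1.   ]
delta tx,ty,tz [0.0015 0.021  0.0036]
twist -0.5274310204628136
```

The wrist view shows the round mark of the large block at (313,249), which agrees with the predicted (313,248). I'm now over the middle of the stand, so I start lowering.

Request:
step_arm:
  deltas:
    - {"tx":0,"ty":0.006,"tz":0.002,"twist":0,"hand":1}
    - {"tx":0.001,"ty":0.012,"tz":0.003,"twist":0,"hand":1}
    - {"tx":0.001,"ty":0.018,"tz":0.003,"twist":0,"hand":1}
    - {"tx":0.001,"ty":0.018,"tz":0.003,"twist":0,"hand":1}

```text
time: 4.0
tool_pos: [0.5547, -0.0892, 0.2447]
tcp_rot: [-90.0, 0.1, 8.7]
wrist_force: [-0.3, -0.5, -0.5]
width: 0.0003
```

Request:
step_arm:
  deltas:
    - {"tx":0,"ty":0.001,"tz":0,"twist":0,"hand":1}
    - {"tx":0,"ty":0.002,"tz":0,"twist":0,"hand":1}
    - {"tx":0,"ty":0.003,"tz":0,"twist":0,"hand":1}
    - {"tx":0,"ty":0.003,"tz":0,"twist":0,"hand":1}

```text
time: 4.33
tool_pos: [0.5547, -0.0889, 0.2423]
tcp_rot: [-89.9, 0.1, 8.7]
wrist_force: [-1.9, 4.1, 9.2]
width: -0.0002
```

Request:
step_arm:
  deltas:
    - {"tx":0,"ty":0.0005,"tz":0,"twist":0,"hand":1}
    - {"tx":0,"ty":0.001,"tz":0,"twist":0,"hand":1}
    - {"tx":0,"ty":0.001,"tz":0,"twist":0,"hand":1}

```text
time: 4.58
tool_pos: [0.5546, -0.0888, 0.2421]
tcp_rot: [-90.0, 0.1, 8.7]
wrist_force: [-3.7, 1.6, 11.3]
width: 0.0001
```

It is already hard here: 11 N for under 1 mm of dip, so the bar is close. To centre on it I'll compare the give at ±55 mm.

Request:
step_arm:
  deltas:
    - {"tx":0,"ty":-0.006,"tz":0,"twist":0,"hand":1}
    - {"tx":0,"ty":-0.012,"tz":0.01,"twist":0,"hand":1}
    - {"tx":0,"ty":-0.012,"tz":0.04,"twist":0,"hand":1}
    - {"tx":0,"ty":-0.012,"tz":0.055,"twist":0,"hand":1}
    - {"tx":0,"ty":-0.006,"tz":0.055,"twist":0,"hand":1}
    - {"tx":0,"ty":-0.004,"tz":0.055,"twist":0,"hand":1}
    - {"tx":0,"ty":-0.004,"tz":0.055,"twist":0,"hand":1}

```text
time: 5.17
tool_pos: [0.5463, -0.0345, 0.2458]
tcp_rot: [-89.9, 0.1, 8.8]
wrist_force: [0.4, 0.1, -0.5]
width: -0.0001
```

```bash
python3 - <<'E'
from h import *
want([*fromstand(0,.055),.2415],99.2); print(tostand(sense()['tool_pos']))
E
```

```text
t 5.17 pos [ 0.5463 -0.0345  0.2458] F [ 0.4   0.14 -0.45] w -0.0001 jaw heading 98.8 tooly [-0.002  0.001 -1.   ]
delta tx,ty,tz [ 0.0002  0.0043 -0.0008]
twist -0.4425983226083048
[-0.00022433  0.05579606]
```

Here I press down by 5 mm in slow steps.

Request:
step_arm:
  deltas:
    - {"tx":0,"ty":0.002,"tz":-0.001,"twist":0,"hand":1}
    - {"tx":0,"ty":0.003,"tz":-0.001,"twist":0,"hand":1}
    - {"tx":0,"ty":0.004,"tz":-0.001,"twist":0,"hand":1}
    - {"tx":0,"ty":0.005,"tz":-0.001,"twist":0,"hand":1}
    - {"tx":0,"ty":0.005,"tz":-0.001,"twist":0,"hand":1}

```text
time: 5.58
tool_pos: [0.5465, -0.0358, 0.2408]
tcp_rot: [-90.0, 0.1, 8.7]
wrist_force: [0.0, -1.5, 3.0]
width: -0.0001
```

Request:
step_arm:
  deltas:
    - {"tx":0,"ty":0.001,"tz":0,"twist":0,"hand":1}
    - {"tx":0,"ty":0.0015,"tz":0,"twist":0,"hand":1}
    - {"tx":0,"ty":0.0015,"tz":0,"twist":0,"hand":1}
    - {"tx":0,"ty":0.0015,"tz":0,"twist":0,"hand":1}

```text
time: 5.92
tool_pos: [0.5465, -0.0358, 0.2394]
tcp_rot: [-90.0, 0.1, 8.7]
wrist_force: [-1.2, -1.5, 2.4]
width: 0.0
```

Request:
step_arm:
  deltas:
    - {"tx":0,"ty":0.001,"tz":0,"twist":0,"hand":1}
    - {"tx":0,"ty":0.002,"tz":0,"twist":0,"hand":1}
    - {"tx":0,"ty":0.003,"tz":0,"twist":0,"hand":1}
    - {"tx":0,"ty":0.003,"tz":0,"twist":0,"hand":1}
    - {"tx":0,"ty":0.003,"tz":0,"twist":0,"hand":1}

```text
time: 6.33
tool_pos: [0.5465, -0.0358, 0.2365]
tcp_rot: [-90.0, 0.1, 8.7]
wrist_force: [-1.2, -1.2, 6.5]
width: 0.0
```

Request:
step_arm:
  deltas:
    - {"tx":0,"ty":0,"tz":0,"twist":0,"hand":1}

```text
time: 6.42
tool_pos: [0.5465, -0.0359, 0.2366]
tcp_rot: [-90.0, 0.1, 8.7]
wrist_force: [-1.4, -0.4, 6.2]
width: -0.0004
```

Request:
step_arm:
  deltas:
    - {"tx":0,"ty":0,"tz":0,"twist":0,"hand":1}

```text
time: 6.5
tool_pos: [0.5465, -0.0358, 0.2367]
tcp_rot: [-90.0, 0.1, 8.7]
wrist_force: [-1.9, -1.5, 6.0]
width: -0.0001
```

Request:
step_arm:
  deltas:
    - {"tx":0,"ty":0,"tz":0,"twist":0,"hand":1}

```text
time: 6.58
tool_pos: [0.5465, -0.0358, 0.2368]
tcp_rot: [-90.0, 0.1, 8.8]
wrist_force: [-0.8, -0.7, 6.6]
width: -0.0001
```

Request:
step_arm:
  deltas:
    - {"tx":0,"ty":0,"tz":0,"twist":0,"hand":1}

```text
time: 6.67
tool_pos: [0.5464, -0.0358, 0.237]
tcp_rot: [-90.0, 0.1, 8.8]
wrist_force: [-1.3, -0.7, 6.0]
width: 0.0004
```

The give at y≈+55 puts the bar about 74 mm away, so near y≈-20. I'll probe the mirror point at y≈-98.

Request:
step_arm:
  deltas:
    - {"tx":0,"ty":-0.008,"tz":0,"twist":0,"hand":1}
    - {"tx":0,"ty":-0.016,"tz":-0.01,"twist":0,"hand":1}
    - {"tx":0,"ty":-0.016,"tz":-0.045,"twist":0,"hand":1}
    - {"tx":0,"ty":-0.016,"tz":-0.08,"twist":0,"hand":1}
    - {"tx":0,"ty":-0.016,"tz":-0.115,"twist":0,"hand":1}
    - {"tx":0,"ty":-0.016,"tz":-0.145,"twist":0,"hand":1}
    - {"tx":0,"ty":-0.013,"tz":-0.1525,"twist":0,"hand":1}
    - {"tx":0,"ty":-0.01,"tz":-0.1525,"twist":0,"hand":1}
    - {"tx":0,"ty":-0.01,"tz":-0.1525,"twist":0,"hand":1}

```text
time: 7.42
tool_pos: [0.5692, -0.1866, 0.2464]
tcp_rot: [-89.9, 0.1, 8.7]
wrist_force: [-0.7, -0.4, -1.3]
width: -0.0002
```

```bash
python3 - <<'E'
from h import *
print(tostand([.5465,-.0358]));want([*fromstand(0,-.098),.2368],99.2); print(tostand(sense()['tool_pos']))
E
```

```text
[-0.00019989  0.05443216]
t 7.42 pos [ 0.5692 -0.1866  0.2464] F [-0.73 -0.37 -1.26] w -0.0002 jaw heading 98.7 tooly [-0.002  0.001 -1.   ]
delta tx,ty,tz [0.0019 0.0096 0.0001]
twist -0.5059627967293494
[-0.00188854 -0.09804819]
```

Request:
step_arm:
  deltas:
    - {"tx":0.001,"ty":0.002,"tz":0,"twist":0,"hand":1}
    - {"tx":0.001,"ty":0.0035,"tz":0,"twist":0,"hand":1}
    - {"tx":0.001,"ty":0.0045,"tz":0,"twist":0,"hand":1}
    - {"tx":0.001,"ty":0.0055,"tz":0,"twist":0,"hand":1}
    - {"tx":0.001,"ty":0.0055,"tz":0,"twist":0,"hand":1}

```text
time: 7.83
tool_pos: [0.5702, -0.1857, 0.241]
tcp_rot: [-89.9, 0.1, 8.7]
wrist_force: [-0.7, 1.5, 2.6]
width: -0.0001
```

Request:
step_arm:
  deltas:
    - {"tx":0,"ty":0.001,"tz":0,"twist":0,"hand":1}
    - {"tx":0,"ty":0.002,"tz":0,"twist":0,"hand":1}
    - {"tx":0,"ty":0.003,"tz":0,"twist":0,"hand":1}
    - {"tx":0,"ty":0.004,"tz":0,"twist":0,"hand":1}
    - {"tx":0,"ty":0.004,"tz":0,"twist":0,"hand":1}

```text
time: 8.25
tool_pos: [0.5703, -0.1856, 0.2372]
tcp_rot: [-89.9, 0.1, 8.7]
wrist_force: [-0.9, 2.0, 6.8]
width: 0.0001
```

Request:
step_arm:
  deltas:
    - {"tx":0,"ty":0,"tz":0,"twist":0,"hand":1}

```text
time: 8.33
tool_pos: [0.5703, -0.1856, 0.2374]
tcp_rot: [-89.9, 0.1, 8.7]
wrist_force: [-2.4, 0.1, 6.6]
width: 0.0001
```

Request:
step_arm:
  deltas:
    - {"tx":0,"ty":0,"tz":0,"twist":0,"hand":1}

```text
time: 8.42
tool_pos: [0.5702, -0.1856, 0.2377]
tcp_rot: [-89.9, 0.1, 8.7]
wrist_force: [-2.2, 0.2, 6.6]
width: 0.0004
```

Request:
step_arm:
  deltas:
    - {"tx":0,"ty":0,"tz":0,"twist":0,"hand":1}

```text
time: 8.5
tool_pos: [0.5702, -0.1856, 0.238]
tcp_rot: [-89.9, 0.1, 8.7]
wrist_force: [-2.8, 0.1, 6.4]
width: 0.0003
```

Request:
step_arm:
  deltas:
    - {"tx":0,"ty":0,"tz":0,"twist":0,"hand":1}

```text
time: 8.58
tool_pos: [0.5701, -0.1856, 0.2383]
tcp_rot: [-89.9, 0.1, 8.7]
wrist_force: [-1.0, 0.6, 5.1]
width: -0.0001
```

The estimate is b ≈ -24 mm. I'll check it with stiffer symmetric probes at y = -64 and +16.

Request:
step_arm:
  deltas:
    - {"tx":0,"ty":-0.008,"tz":0,"twist":0,"hand":1}
    - {"tx":0,"ty":-0.012,"tz":0.01,"twist":0,"hand":1}
    - {"tx":0,"ty":-0.012,"tz":0.033,"twist":0,"hand":1}
    - {"tx":0,"ty":-0.01,"tz":0.033,"twist":0,"hand":1}
    - {"tx":0,"ty":-0.008,"tz":0.033,"twist":0,"hand":1}
    - {"tx":0,"ty":-0.008,"tz":0.033,"twist":0,"hand":1}

```text
time: 9.08
tool_pos: [0.5652, -0.1528, 0.2462]
tcp_rot: [-89.9, 0.1, 8.8]
wrist_force: [-0.4, 1.1, 1.1]
width: -0.0002
```

```bash
python3 - <<'E'
from h import *
want([*fromstand(0,-.064),.24],99.2); print(tostand(sense()['tool_pos']))
E
```

```text
t 9.08 pos [ 0.5652 -0.1528  0.2462] F [-0.38  1.08  1.07] w -0.0002 jaw heading 98.8 tooly [-0.001  0.001 -1.   ]
delta tx,ty,tz [0.0004 0.0062 0.    ]
twist -0.44408399803469933
[-0.00040936 -0.06401681]
```

Request:
step_arm:
  deltas:
    - {"tx":0,"ty":0.002,"tz":0,"twist":0,"hand":1}
    - {"tx":0,"ty":0.003,"tz":0,"twist":0,"hand":1}
    - {"tx":0,"ty":0.004,"tz":0,"twist":0,"hand":1}
    - {"tx":0,"ty":0.005,"tz":0,"twist":0,"hand":1}
    - {"tx":0,"ty":0.006,"tz":0,"twist":0,"hand":1}
    - {"tx":0,"ty":0.006,"tz":0,"twist":0,"hand":1}

```text
time: 9.58
tool_pos: [0.5653, -0.1531, 0.2407]
tcp_rot: [-90.0, 0.0, 8.7]
wrist_force: [-2.5, -0.0, 10.1]
width: 0.0004
```

```bash
cat > f.py <<'E'
from h import *
F=[];Z=[]
for i in range(6):
    capture('side'); s=sense(); F.append(s['wrist_force']); Z.append(s['tool_pos'][2])
print(np.mean(F,0).round(2),np.std(F,0).round(2),np.round(Z,4),tostand(s['tool_pos']),s['time'])
E
python3 f.py
```

```text
[-2.2   0.36  9.83] [0.4  0.49 0.57] [0.2408 0.2409 0.2409 0.2409 0.2409 0.2409] [-0.00042278 -0.06430713] 9.8833
```

Request:
step_arm:
  deltas:
    - {"tx":0,"ty":-0.006,"tz":0,"twist":0,"hand":1}
    - {"tx":0,"ty":-0.012,"tz":0.01,"twist":0,"hand":1}
    - {"tx":0,"ty":-0.012,"tz":0.045,"twist":0,"hand":1}
    - {"tx":0,"ty":-0.01,"tz":0.08,"twist":0,"hand":1}
    - {"tx":0,"ty":-0.006,"tz":0.08,"twist":0,"hand":1}
    - {"tx":0,"ty":-0.006,"tz":0.08,"twist":0,"hand":1}

```text
time: 10.38
tool_pos: [0.5528, -0.0721, 0.2469]
tcp_rot: [-90.0, 0.1, 8.9]
wrist_force: [0.2, 0.4, -0.8]
width: 0.0001
```

```bash
python3 - <<'E'
from h import *
want([*fromstand(0,.016),.24],99.2); print(tostand(sense()['tool_pos']))
E
```

```text
t 10.38 pos [ 0.5528 -0.0721  0.2469] F [ 0.23  0.39 -0.76] w 0.0001 jaw heading 98.9 tooly [-0.001  0.001 -1.   ]
delta tx,ty,tz [-0.0001  0.0069 -0.0016]
twist -0.31162723404577264
[0.00016395 0.01757201]
```

Request:
step_arm:
  deltas:
    - {"tx":0,"ty":0.0025,"tz":-0.0015,"twist":0,"hand":1}
    - {"tx":0,"ty":0.0035,"tz":-0.0015,"twist":0,"hand":1}
    - {"tx":0,"ty":0.0045,"tz":-0.0015,"twist":0,"hand":1}
    - {"tx":0,"ty":0.0055,"tz":-0.0015,"twist":0,"hand":1}
    - {"tx":0,"ty":0.0065,"tz":-0.0015,"twist":0,"hand":1}
    - {"tx":0,"ty":0.0065,"tz":-0.0015,"twist":0,"hand":1}

```text
time: 10.88
tool_pos: [0.5531, -0.0741, 0.2408]
tcp_rot: [-90.0, 0.0, 8.8]
wrist_force: [-2.3, 1.9, 8.8]
width: 0.0003
```

```bash
python3 f.py
```

```text
[-1.39  1.5   8.95] [0.43 0.26 0.34] [0.2409 0.241  0.241  0.241  0.241  0.241 ] [0.00015629 0.01555307] 11.1833
```

Both probe pairs agree on y ≈ -24.5 mm. I'll press directly there to confirm, which also meets step 1 with the top level.

Request:
step_arm:
  deltas:
    - {"tx":0,"ty":-0.006,"tz":0,"twist":0,"hand":1}
    - {"tx":0,"ty":-0.01,"tz":-0.01,"twist":0,"hand":1}
    - {"tx":0,"ty":-0.01,"tz":-0.04,"twist":0,"hand":1}
    - {"tx":0,"ty":-0.006,"tz":-0.04,"twist":0,"hand":1}
    - {"tx":0,"ty":-0.004,"tz":-0.04,"twist":0,"hand":1}
    - {"tx":0,"ty":-0.003,"tz":-0.04,"twist":0,"hand":1}
    - {"tx":0,"ty":-0.003,"tz":-0.04,"twist":0,"hand":1}

```text
time: 11.77
tool_pos: [0.559, -0.1135, 0.2437]
tcp_rot: [-89.9, 0.1, 8.8]
wrist_force: [-0.5, 0.1, 0.5]
width: 0.0001
```

Request:
step_arm:
  deltas:
    - {"tx":0,"ty":0.0005,"tz":0,"twist":0,"hand":1}
    - {"tx":0,"ty":0.001,"tz":0,"twist":0,"hand":1}
    - {"tx":0,"ty":0.0015,"tz":0,"twist":0,"hand":1}
    - {"tx":0,"ty":0.0015,"tz":0,"twist":0,"hand":1}

```text
time: 12.1
tool_pos: [0.5589, -0.1131, 0.2431]
tcp_rot: [-90.0, 0.1, 8.9]
wrist_force: [-4.9, -0.9, 11.6]
width: 0.0003
```

```bash
python3 f.py
```

```text
[-3.68 -0.71 11.15] [0.37 0.46 0.5 ] [0.2431 0.2431 0.2431 0.2431 0.2431 0.2431] [-0.00030919 -0.02384688] 12.4
```

It is hard here: 11 N with no dip. I go up now and measure the block's yaw and its neighbours.

Request:
step_arm:
  deltas:
    - {"tx":0,"ty":-0.03,"tz":0,"twist":0,"hand":1}
    - {"tx":0,"ty":-0.06,"tz":0.01,"twist":0,"hand":0.8}
    - {"tx":-0.01,"ty":-0.09,"tz":0.04,"twist":0,"hand":0.5}
    - {"tx":-0.02,"ty":-0.1,"tz":0.075,"twist":0,"hand":0}
    - {"tx":-0.03,"ty":-0.1,"tz":0.11,"twist":0,"hand":0}
    - {"tx":-0.035,"ty":-0.1,"tz":0.145,"twist":0,"hand":0}
    - {"tx":-0.04,"ty":-0.1,"tz":0.18,"twist":0,"hand":0}
    - {"tx":-0.04,"ty":-0.1,"tz":0.215,"twist":0,"hand":0}
    - {"tx":-0.04,"ty":-0.1,"tz":0.25,"twist":0,"hand":0}
    - {"tx":-0.04,"ty":-0.1,"tz":0.285,"twist":0,"hand":0}

```text
time: 13.23
tool_pos: [0.4746, 0.1642, 0.3436]
tcp_rot: [-90.0, 0.0, 8.9]
wrist_force: [1.2, -0.3, 1.4]
width: 0.0853
```

```bash
python3 - <<'E'
from h import *
ms=camera_model('side')
for n,p in dict(a=(240+118/4,310+230/4),b=(240+464/4,310+217/4)).items(): print(n,onz(ms,p,.033))
T=[(299,335.5),(320.5,333),(325,352),(302,355)]
Q=np.array([onz(ms,p,.054)[:2] for p in T]);print('side corners',Q.round(4),Q.mean(0))
for i in range(4):
    e=Q[(i+1)%4]-Q[i];print(np.linalg.norm(e).round(4),np.degrees(np.arctan2(e[1],e[0])).round(1)%90)
im,m=snap('wrist','w2.png')
print([(r['p'],np.round(r['box']).tolist()) for r in recognise('wrist','block_mid')])
print(proj(m,[.467,.237,.054]))
want([.467,.237,.30])
E
```

```text
a [0.54338463 0.29255851 0.033     ]
b [0.3777624  0.25550764 0.033     ]
side corners [[0.4961 0.2262]
 [0.4542 0.2128]
 [0.4411 0.252 ]
 [0.4844 0.2663]] [0.46892746 0.23934455]
0.044 17.69999999999999
0.0413 18.5
0.0456 18.2
0.0418 16.299999999999997
[(0.97, [376.0, 72.0, 431.0, 123.0]), (0.7, [369.0, 252.0, 419.0, 290.0]), (0.58, [326.0, 165.0, 396.0, 238.0])]
[np.float64(366.72225124195603), np.float64(207.55696887891057)]
t 13.33 pos [0.4742 0.1662 0.3435] F [ 0.39 -0.21 -1.  ] w 0.0851 jaw heading 99.2 tooly [-0.001  0.001 -1.   ]
delta tx,ty,tz [0.0041 0.0436 0.071 ]
```

View pics/w2.png

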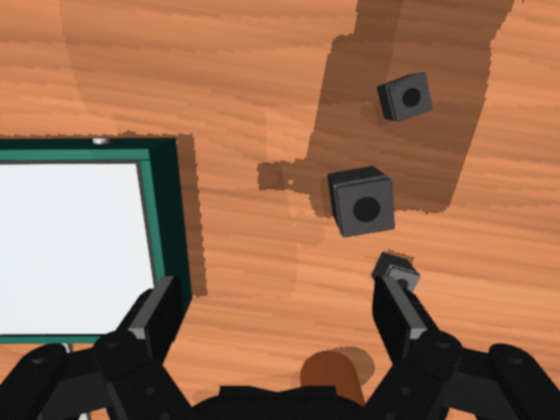

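The wrist view shows the large block's mark at (367,209), with the prediction at (367,208). Its top-face corners are near (333,185), (390,176), (396,229) and (341,237).

```bash
python3 - <<'E'
from h import *
m=camera_model('wrist')
im=cv2.imread('pics/w2.png'); cv2.imwrite('pics/w2z.png',cv2.resize(im[150:250,310:410],None,fx=6,fy=6,interpolation=cv2.INTER_CUBIC))
T=[(333,185),(390,176),(396,229),(341,237)]
Q=np.array([onz(m,p,.054)[:2] for p in T]);print(Q.round(4),Q.mean(0), onz(m,(367,209),.054))
for i in range(4):
    e=Q[(i+1)%4]-Q[i];print(np.linalg.norm(e).round(4),np.degrees(np.arctan2(e[1],e[0])).round(1)%90)
E
```

```text
[[0.4521 0.2079]
 [0.4378 0.2507]
 [0.4807 0.2677]
 [0.4951 0.2241]] [0.46643083 0.23760808] [0.46744543 0.23955621 0.054     ]
0.0451 18.5
0.0461 21.6
0.0459 18.200000000000003
0.0459 20.69999999999999
```

View pics/w2z.png

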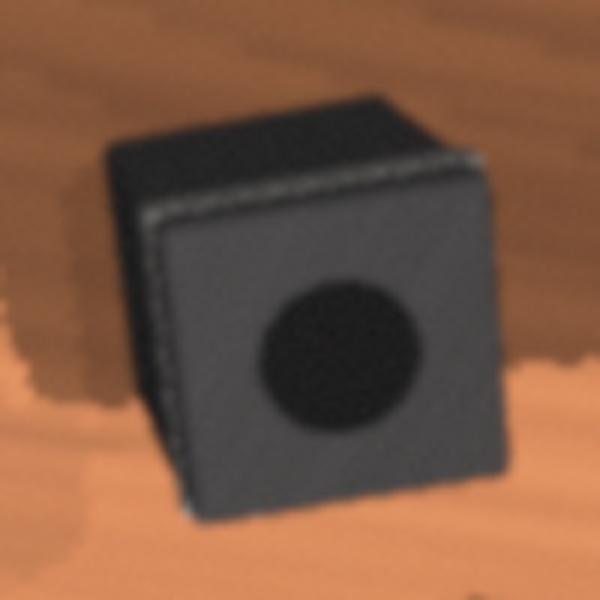

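```bash
python3 - <<'E'
from h import *
want([.4675,.2388,.26],107.5)
E
```

```text
t 13.33 pos [0.4742 0.1662 0.3435] F [ 0.39 -0.21 -1.  ] w 0.0851 jaw heading 99.2 tooly [-0.001  0.001 -1.   ]
delta tx,ty,tz [0.0049 0.0836 0.0727]
twist -8.343980627481756
```

Request:
step_arm:
  deltas:
    - {"tx":0.002,"ty":0.02,"tz":0.025,"twist":-3,"hand":0}
    - {"tx":0.004,"ty":0.045,"tz":0.05,"twist":-6,"hand":0}
    - {"tx":0.005,"ty":0.07,"tz":0.073,"twist":-8.3,"hand":0}
    - {"tx":0.005,"ty":0.084,"tz":0.073,"twist":-8.3,"hand":0}
    - {"tx":0.005,"ty":0.084,"tz":0.073,"twist":-8.3,"hand":0}

```text
time: 13.75
tool_pos: [0.4668, 0.2397, 0.257]
tcp_rot: [-89.9, 0.3, 17.6]
wrist_force: [0.4, 0.4, -0.4]
width: 0.0855
```

```bash
python3 - <<'E'
from h import *
want([.4675,.2388,.185],107.5)
im,m=snap('wrist','w3.png'); print(proj(m,[.4675,.2388,.054]))
E
```

```text
t 13.75 pos [0.4668 0.2397 0.257 ] F [ 0.39  0.36 -0.44] w 0.0855 jaw heading 107.6 tooly [-0.005 -0.001 -1.   ]
delta tx,ty,tz [ 0.0008  0.072  -0.0011]
twist 0.08033257042787056
[np.float64(275.35138270281453), np.float64(252.26817800502513)]
```

View pics/w3.png

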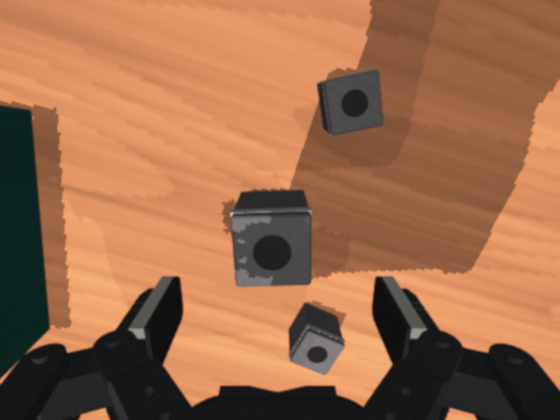

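The block's edges are square to the jaws, and its mark is at (272,252), about 2 mm left of the jaw centre. I descend and grasp.

Request:
step_arm:
  deltas:
    - {"tx":0.001,"ty":0.02,"tz":-0.002,"twist":0,"hand":0}
    - {"tx":0.001,"ty":0.04,"tz":-0.002,"twist":0,"hand":0}
    - {"tx":0.001,"ty":0.06,"tz":-0.002,"twist":0,"hand":0}
    - {"tx":0.001,"ty":0.072,"tz":-0.002,"twist":0,"hand":0}
    - {"tx":0.001,"ty":0.072,"tz":-0.002,"twist":0,"hand":0}

```text
time: 14.22
tool_pos: [0.4688, 0.2367, 0.1859]
tcp_rot: [-90.0, 0.3, 17.4]
wrist_force: [-0.5, -0.0, 0.5]
width: 0.0853
```

Request:
step_arm:
  deltas:
    - {"tx":0,"ty":0,"tz":0,"twist":0,"hand":0.3}
    - {"tx":0,"ty":0,"tz":0,"twist":0,"hand":0.5}
    - {"tx":0,"ty":0,"tz":0,"twist":0,"hand":0.7}
    - {"tx":0,"ty":0,"tz":0,"twist":0,"hand":1}
    - {"tx":0,"ty":0,"tz":0,"twist":0,"hand":1}
    - {"tx":0,"ty":0,"tz":0,"twist":0,"hand":1}
  squeeze: 50

```text
time: 14.72
tool_pos: [0.4691, 0.2366, 0.1873]
tcp_rot: [-90.0, 0.2, 17.4]
wrist_force: [0.0, -3.0, 8.2]
width: 0.0447
```

```bash
python3 - <<'E'
from h import *
want([.4675,.2388,.185],107.5)
E
```

```text
t 14.72 pos [0.4691 0.2366 0.1873] F [ 0.04 -3.04  8.15] w 0.0447 jaw heading 107.4 tooly [-0.003 -0.    -1.   ]
delta tx,ty,tz [-0.0008  0.0023  0.0026]
twist -0.06360969715733233
```

Request:
step_arm:
  deltas:
    - {"tx":0,"ty":-0.01,"tz":0,"twist":0,"hand":1}
    - {"tx":0,"ty":-0.025,"tz":0,"twist":0,"hand":1}
    - {"tx":0,"ty":-0.045,"tz":0,"twist":0,"hand":1}
    - {"tx":0,"ty":-0.07,"tz":0,"twist":0,"hand":1}
    - {"tx":0,"ty":-0.095,"tz":0,"twist":0,"hand":1}
    - {"tx":0,"ty":-0.115,"tz":0,"twist":0,"hand":1}
    - {"tx":0,"ty":-0.12,"tz":0,"twist":0,"hand":1}

```text
time: 15.3
tool_pos: [0.4693, 0.2366, 0.3108]
tcp_rot: [-90.0, -0.1, 17.4]
wrist_force: [0.4, 0.7, -7.1]
width: 0.0445
```

```bash
python3 - <<'E'
from h import *
want([*fromstand(0,-.0245),.295],99.2)
snap('wrist','w4.png'); snap('side','s4.png')
E
```

```text
t 15.3 pos [0.4693 0.2366 0.3108] F [ 0.37  0.72 -7.07] w 0.0445 jaw heading 107.4 tooly [ 0.001  0.001 -1.   ]
delta tx,ty,tz [-0.0192  0.0154 -0.3612]
twist 8.24598348787731
```

View pics/w4.png

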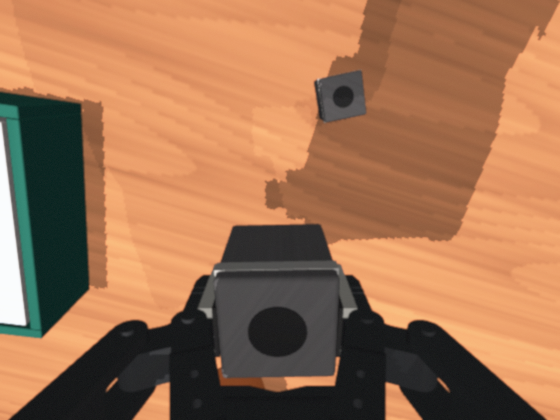

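The wrist view shows the block held square, with its mark at (277,331). I carry it to a point over the bar.

Request:
step_arm:
  deltas:
    - {"tx":-0.001,"ty":0,"tz":-0.015,"twist":0,"hand":1}
    - {"tx":-0.003,"ty":0,"tz":-0.05,"twist":1,"hand":1}
    - {"tx":-0.005,"ty":0,"tz":-0.085,"twist":2,"hand":1}
    - {"tx":-0.007,"ty":0,"tz":-0.12,"twist":3,"hand":1}
    - {"tx":-0.009,"ty":0,"tz":-0.155,"twist":4,"hand":1}
    - {"tx":-0.011,"ty":0,"tz":-0.19,"twist":5,"hand":1}
    - {"tx":-0.013,"ty":0,"tz":-0.225,"twist":6,"hand":1}
    - {"tx":-0.015,"ty":0,"tz":-0.26,"twist":7,"hand":1}
    - {"tx":-0.017,"ty":0,"tz":-0.295,"twist":8.2,"hand":1}
    - {"tx":-0.018,"ty":0,"tz":-0.315,"twist":8.2,"hand":1}

```text
time: 16.23
tool_pos: [0.5466, -0.0725, 0.3063]
tcp_rot: [-89.9, 0.2, 9.1]
wrist_force: [0.8, 0.4, -6.9]
width: 0.0449
```

```bash
python3 - <<'E'
from h import *
want([*fromstand(0,-.0245),.275],99.2)
E
```

```text
t 16.23 pos [ 0.5466 -0.0725  0.3063] F [ 0.84  0.38 -6.92] w 0.0449 jaw heading 99.1 tooly [-0.003  0.    -1.   ]
delta tx,ty,tz [ 0.0062  0.0313 -0.0427]
twist -0.1271165568812762
```

Request:
step_arm:
  deltas:
    - {"tx":0.002,"ty":0,"tz":-0.018,"twist":0,"hand":1}
    - {"tx":0.004,"ty":0.006,"tz":-0.034,"twist":0,"hand":1}
    - {"tx":0.006,"ty":0.014,"tz":-0.043,"twist":0,"hand":1}
    - {"tx":0.006,"ty":0.02,"tz":-0.043,"twist":0,"hand":1}
    - {"tx":0.006,"ty":0.026,"tz":-0.043,"twist":0,"hand":1}
    - {"tx":0.006,"ty":0.03,"tz":-0.043,"twist":0,"hand":1}
    - {"tx":0.006,"ty":0.03,"tz":-0.043,"twist":0,"hand":1}

```text
time: 16.82
tool_pos: [0.5589, -0.113, 0.2749]
tcp_rot: [-89.9, 0.3, 9.1]
wrist_force: [-0.1, -0.4, -7.6]
width: 0.0444
```

```bash
python3 - <<'E'
from h import *
want([*fromstand(0,-.0245),.262],99.2); print(tostand(sense()['tool_pos']))
E
```

```text
t 16.82 pos [ 0.5589 -0.113   0.2749] F [-0.06 -0.36 -7.58] w 0.0444 jaw heading 99.1 tooly [-0.006  0.001 -1.   ]
delta tx,ty,tz [ 0.0004  0.0129 -0.0008]
twist -0.06078497341356126
[-0.00031998 -0.02372588]
```

Request:
step_arm:
  deltas:
    - {"tx":0,"ty":0.005,"tz":-0.001,"twist":0,"hand":1}
    - {"tx":0,"ty":0.009,"tz":-0.001,"twist":0,"hand":1}
    - {"tx":0,"ty":0.012,"tz":-0.001,"twist":0,"hand":1}
    - {"tx":0,"ty":0.014,"tz":-0.001,"twist":0,"hand":1}
    - {"tx":0,"ty":0.014,"tz":-0.001,"twist":0,"hand":1}

```text
time: 17.23
tool_pos: [0.5589, -0.1138, 0.2605]
tcp_rot: [-89.9, 0.3, 9.1]
wrist_force: [0.2, 0.6, -8.0]
width: 0.0445
```

Request:
step_arm:
  deltas:
    - {"tx":0,"ty":0.0007,"tz":0,"twist":0,"hand":1}
    - {"tx":0,"ty":0.0014,"tz":0,"twist":0,"hand":1}
    - {"tx":0,"ty":0.002,"tz":0,"twist":0,"hand":1}
    - {"tx":0,"ty":0.002,"tz":0,"twist":0,"hand":1}

```text
time: 17.57
tool_pos: [0.5589, -0.1139, 0.2586]
tcp_rot: [-89.9, 0.3, 9.1]
wrist_force: [0.8, 0.9, -7.8]
width: 0.0442
```

```bash
python3 f.py
```

```text
[ 0.35  0.05 -8.14] [0.48 0.32 0.67] [0.2586 0.2586 0.2586 0.2586 0.2586 0.2586] [-0.00043783 -0.02461316] 17.8667
```

Request:
step_arm:
  deltas:
    - {"tx":0,"ty":0.0004,"tz":0,"twist":0,"hand":1}
    - {"tx":0,"ty":0.0008,"tz":0,"twist":0,"hand":1}
    - {"tx":0,"ty":0.001,"tz":0,"twist":0,"hand":1}
    - {"tx":0,"ty":0.001,"tz":0,"twist":0,"hand":1}

```text
time: 18.2
tool_pos: [0.5589, -0.1139, 0.2576]
tcp_rot: [-89.9, 0.3, 9.1]
wrist_force: [-0.5, 0.1, -6.8]
width: 0.0446
```

Request:
step_arm:
  deltas:
    - {"tx":0,"ty":0.0004,"tz":0,"twist":0,"hand":1}
    - {"tx":0,"ty":0.0007,"tz":0,"twist":0,"hand":1}
    - {"tx":0,"ty":0.0007,"tz":0,"twist":0,"hand":1}

```text
time: 18.45
tool_pos: [0.5589, -0.1139, 0.2571]
tcp_rot: [-89.9, 0.3, 9.1]
wrist_force: [-0.6, 0.9, -3.7]
width: 0.0442
```

Contact has begun. I ease down slightly more.

Request:
step_arm:
  deltas:
    - {"tx":0,"ty":0.0004,"tz":0,"twist":0,"hand":1}
    - {"tx":0,"ty":0.0006,"tz":0,"twist":0,"hand":1}
    - {"tx":0,"ty":0.0006,"tz":0,"twist":0,"hand":1}

```text
time: 18.7
tool_pos: [0.5588, -0.1138, 0.257]
tcp_rot: [-89.9, 0.3, 9.1]
wrist_force: [-4.3, -0.1, 4.3]
width: 0.0447
```

```bash
python3 f.py
```

```text
[-4.62  0.77  6.23] [0.44 0.52 0.65] [0.257 0.257 0.257 0.257 0.257 0.257] [-0.00051108 -0.0245851 ] 19.0
```

Request:
step_arm:
  deltas:
    - {"tx":0,"ty":-0.0003,"tz":0,"twist":0,"hand":1}
    - {"tx":0,"ty":-0.0003,"tz":0,"twist":0,"hand":0.6}
    - {"tx":0,"ty":-0.0003,"tz":0,"twist":0,"hand":0.45}
    - {"tx":0,"ty":-0.0003,"tz":0,"twist":0,"hand":0.4}
    - {"tx":0,"ty":-0.0003,"tz":0,"twist":0,"hand":0.3}
    - {"tx":0,"ty":-0.0003,"tz":0,"twist":0,"hand":0.2}
    - {"tx":0,"ty":-0.0003,"tz":0,"twist":0,"hand":0}
    - {"tx":0,"ty":-0.0003,"tz":0,"twist":0,"hand":0}
    - {"tx":0,"ty":-0.0003,"tz":0,"twist":0,"hand":0}
  squeeze: 20

```text
time: 19.75
tool_pos: [0.5588, -0.1138, 0.2574]
tcp_rot: [-89.9, 0.3, 9.1]
wrist_force: [-0.2, -0.3, -0.8]
width: 0.0854
```

```bash
python3 - <<'E'
from h import *
want([*fromstand(0,-.0245),.257],99.2)
snap('wrist','w5.png'); snap('side','s5.png')
E
```

```text
t 19.75 pos [ 0.5588 -0.1138  0.2574] F [-0.2  -0.26 -0.83] w 0.0854 jaw heading 99.1 tooly [-0.005  0.001 -1.   ]
delta tx,ty,tz [0.0005 0.0003 0.0001]
twist -0.05688083672374944
```

View pics/w5.png

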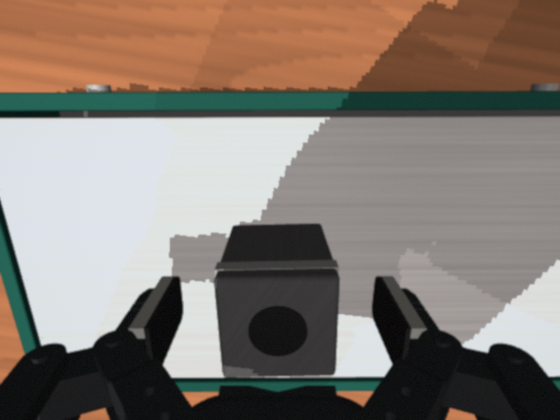

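The block stands free between the open fingers, with its mark at (277,330). I retreat straight up and check for level.

Request:
step_arm:
  deltas:
    - {"tx":0,"ty":-0.01,"tz":0,"twist":0,"hand":0}
    - {"tx":0,"ty":-0.03,"tz":0,"twist":0,"hand":0}
    - {"tx":0,"ty":-0.06,"tz":0,"twist":0,"hand":0}
    - {"tx":0,"ty":-0.1,"tz":0,"twist":0,"hand":0}
    - {"tx":0,"ty":-0.14,"tz":0,"twist":0,"hand":0}
    - {"tx":-0.03,"ty":-0.15,"tz":0.03,"twist":0,"hand":0}
    - {"tx":-0.04,"ty":-0.15,"tz":0.06,"twist":0,"hand":0}
    - {"tx":-0.04,"ty":-0.15,"tz":0.09,"twist":0,"hand":0}
    - {"tx":-0.04,"ty":-0.15,"tz":0.12,"twist":0,"hand":0}
    - {"tx":-0.04,"ty":-0.15,"tz":0.13,"twist":0,"hand":0}

```text
time: 20.68
tool_pos: [0.4983, 0.0105, 0.409]
tcp_rot: [-89.9, 0.2, 9.2]
wrist_force: [0.5, 0.3, 0.1]
width: 0.0854
```

```bash
python3 - <<'E'
from h import *
for n in ['side','scene','wrist']:
    im,m=snap(n,n+'6.png')
    for t in ['can','wrench','handle','block_mid']:
        z=.097 if t=='block_mid' else 0
        print(n,t,[(r['p'],np.round(r['centre'],1).tolist(),onz(m,r['centre'],z)[:2].round(3)) for r in landmark_of(n,t)][:3])
a=cv2.imread('pics/side6.png')[150:300,230:360];b=cv2.imread('pics/scene6.png')[140:290,190:345]
a=cv2.resize(a,(520,600),interpolation=3) if 0 else cv2.resize(a,None,fx=2.7,fy=2.7,interpolation=3);b=cv2.resize(b,None,fx=2.7,fy=2.7,interpolation=3)
cv2.imwrite('pics/z6.png',np.hstack([a,b]))
E
```

```text
side can [(0.73, [204.7, 345.7], array([0.689, 0.255]))]
side wrench [(0.93, [213.5, 239.5], array([ 0.756, -0.036])), (0.21, [331.0, 164.3], array([ 0.484, -0.411]))]
side handle [(0.73, [328.0, 164.7], array([ 0.494, -0.407]))]
side block_mid [(0.71, [295.9, 201.8], array([ 0.556, -0.115])), (0.66, [264.8, 371.2], array([0.544, 0.33 ])), (0.6, [353.3, 368.3], array([0.39 , 0.297]))]
scene can [(0.61, [400.1, 218.4], array([0.681, 0.257]))]
scene wrench [(0.64, [325.5, 279.1], array([ 0.765, -0.031]))]
scene handle [(0.63, [146.2, 254.9], array([ 0.49 , -0.412])), (0.62, [402.9, 219.9], array([0.689, 0.26 ]))]
scene block_mid [(0.91, [258.8, 210.8], array([ 0.563, -0.117])), (0.65, [342.6, 149.6], array([0.45 , 0.201])), (0.52, [381.5, 182.5], array([0.616, 0.222]))]
wrist can [(0.57, [440.3, 334.1], array([0.684, 0.263]))]
wrist wrench [(0.73, [210.7, 350.1], array([ 0.76 , -0.043]))]
wrist handle []
wrist block_mid [(0.94, [133.4, 237.2], array([ 0.557, -0.115])), (0.79, [536.9, 96.0], array([0.384, 0.198])), (0.58, [508.0, 251.9], array([0.518, 0.227]))]
```

View pics/z6.png

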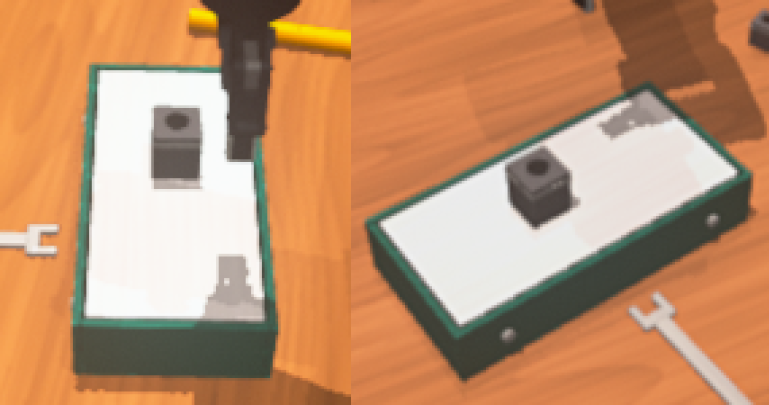

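View pics/wrist6.png

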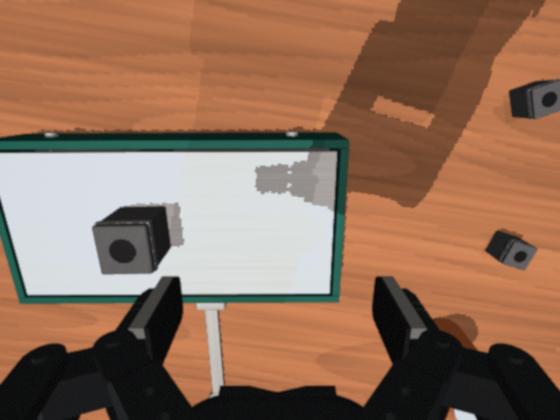

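The block stands upright on the top at about (0.558,-0.115), stand y ≈ -25 mm. The rim gaps at both ends of the sheet look even, and the can, wrench and handle have not moved. I'm handing in the job.

```bash
python3 -c "
from plant import *
print(close_job())"
```

```text
the job is handed in; nothing more can be done
None
```

The steel die block is standing upright over the hidden bar, released, and the job was handed in after about 21 s.

**Finding the bar:** I pressed with closed fingers at +55/-98 mm and at +16/-64 mm along the stand. Both pairs put the bar at y ≈ -24.5 mm, give or take about 4 mm. A direct press there met about 11 N with no measurable dip. No force reading while pressing came near the 25 N limit; the highest was about 12 N.

**Placing the block:** I lifted it, set it down at stand (0, -24.5 mm) with about 14 N on the top, let go and backed away straight up.

**Last checks:**
- **Block:** all three cameras put it at about (0.556–0.563, -0.116), which is the bar position to within a few mm.
- **Can, wrench and handle:** they are where they were, within the networks' scatter of about 1 cm.
- **Level of the top:** I judged this only by eye, from the even gaps at the rim. From the bar uncertainty I expect less than about 0.01 rad.
- **First press:** the first press, at the stand's middle with about 11 N, may have tipped the top past the 0.015 rad limit for feeling the bar. The later press at the bar should be the one that counts for that step.

The very first move call was refused because its rows were incomplete. It moved nothing.

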